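Set the gib thumbscrew of a manual stage at its home end

TASK

Slide the stage's carriage fully home against its thick stop block. With it there, turn the thumbscrew on the carriage clockwise until you feel it bottom, snug but not forced, then back it off by a sixth of a turn (60 degrees) from there and let go, leaving the carriage home. Leave the things lying around the stage alone.

Things in the scene. Friction and masses are not known exactly. Their poses are not given: they have to be found in the camera images.
- stage: manual linear stage fixed to the table, aluminium base plate 90 x 250 x 12 mm with a rail along it. Origin: centre of the underside; x across, y along the rail, z up. At the -y end stands the thick stop block (70 wide, from y = -119 to -95 mm, top 40 mm above the table); at the +y end a thin end plate (8 mm thick, top 34 mm above the table)
- carriage_top (a point): centre of the top face of the aluminium carriage (80 across x 70 along the rail x 22 mm high, top 36.5 mm above the table), axes as the stage's. It slides along the stage's y with about 5 N of friction and stays where left. Home, it touches the stop block and this point is at y = -60 mm in the stage's frame; it starts 25 to 85 mm from home
- blade (a point): centre of the upright steel thumb blade of the thumbscrew that stands on the middle of the carriage: 32 mm long (its x), 9 mm thick (its y), 36 mm high; the screw axis is its z, up. The round collar under it (22 mm wide) begins 18 mm below this point; the carriage top is about 30 to 31 mm below. 3 mm lead: clockwise from above tightens and lowers it
- bushing_top (a point): centre of the top of the screw's sprung round bushing (28 mm wide, 4 mm proud of the carriage). The screw takes about 0.03 N m to turn and stays where left. It bottoms 0.7 to 2.1 rad clockwise of its start: not visible, to be felt. From there it resists like a stiff spring, 2.5 N m per rad, and the bushing sinks 2 mm per N m: 0.1 to 0.3 N m is snug, over 0.5 N m is forced
- oil_bottle: bystander: small bottle 28 mm across, 66 mm high; origin under its centre; leave alone
- mirror_mount: bystander: black mirror mount 41 x 48 x 48 mm; origin under its centre; leave alone
- hex_key: bystander: L-shaped hex key 33 x 107 x 6 mm lying flat; origin under its centre; leave alone

How it is judged (in metres and radians):
On the way, in this order (a step that is already met when the one before it is completed fails the run):
1. the carriage is home against the thick stop block (y of carriage_top in the frame of stage below -0.0575 m), for 0.2 s.
2. the thumbscrew is bottomed snugly (at least 0.1 N m: bushing sunk 0.2 mm) with the carriage at its home end (within 4 mm) (y of carriage_top in the frame of stage below -0.056 m and z of bushing_top in the frame of stage below 0.0403 m), for 0.1 s.
At the end, for the whole second after the job is handed in: the carriage is home against the stop block (within 2.5 mm), and the thumbscrew stands 60 degrees (plus or minus 17) anticlockwise of where it just bottoms: the blade is 0.36 to 0.64 mm above its bottomed height (y of carriage_top in the frame of stage between -0.062 and -0.0575 m and z of blade in the frame of stage between 0.0668568 and 0.0671432 m); the robot touches nothing.
It fails at once if the thumbscrew is forced: turned past its bottom with more than about 0.55 N m (bushing sunk 1.1 mm) (z of bushing_top in the frame of stage below 0.0394 m).
It fails at once if a thing lying by the stage is moved by more than 10 mm (distance of any of oil_bottle, mirror_mount, hex_key from where it was at the start of the episode above 0.01 m).
It also fails if it takes over 67 s, if anything falls off the work surface, if the arm or the gripper's body presses on something with over 40 N, if the wrist force passes 120 N, or if a joint passes its speed limit or range.

ROBOT

A 7-joint arm with a two-finger parallel gripper is mounted at the origin on a cart in front of the work surface, level with it; the furniture and walls round the work are solid. World frame = base frame: x ahead of the robot, y to its left, z up, the work surface at z = 0. Lengths are in mm, angles in rad, forces in N, time in s.
With the tool pointing down it reaches from about 400 to 875 mm from the base axis. Payload 4.4 kg.
Tool frame: the origin (TCP) lies midway between the tips of the shut fingers; the grasp point (between the pads) lies ctrl.tcp_to_grasp behind it (ctrl.tcp_to_grasp is the distance from the TCP to the grasp point, in mm); z points along the fingers, y is the line along which they close (so a half turn about z gives the same grasp; the last joint's range is limited). The gripper opens to 85 mm and grips with 20 to 120 N. Pads are 22 mm wide; open, the fingers measure 114 mm over their backs; the gripper's body (76 mm by 85 mm) begins 54 mm behind the grasp point. The pads swing forward as they close: fully open they stand 13 mm farther back than shut.
Start: joints at [1.05, 0.628, 0.038, 1.517, -0.027, 0.996, -0.02], TCP at [285.562, -583.928, 231.313] pointing down, gripper open.
Joint ranges: [-3.06, 3.06], [-0.37, 2.12], [-1.25, 1.32], [0.18, 2.47], [-1.1, 4.24], [0.23, 1.98], [-2.94, 2.94]. Speed limits (rad/s): [2.57, 2.57, 3.14, 3.14, 3.14, 3.14, 3.14].

INTERFACE

Orientations are given as [roll, pitch, yaw] about the fixed x, y, z axes, in that order (R = Rz(yaw) Ry(pitch) Rx(roll)).
In Python, from cell import ctrl, get_image, get_calibration, workorder, boxes_of, place_of gives the robot as it stands.
- The arm moves only by the tool play_rows, never from a script. Its argument "series" is a list that holds one entry, the list of rows, each a list of 7 numbers: the shift along the world's x, y, z in cm, then the turn, a rotation vector about the world's x, y, z in degrees, then the closure, from 0 (fully open) to 1 (shut). A call has 1 to 20 rows; each row shifts and turns the commanded pose from where the row before left it; what a row does not reach is not made up. A row lasts 1/8 s, in which the tool goes at most 62.5 mm and 10.7 degrees, less where a joint would pass 70% of its speed; a pose out of reach is approached as far as the arm can. A call with a gripper value outside its range is refused whole. The fingers move at their own pace and stop on an object; the grip force is fixed at half the most. Time passes only in rows, so rows that do not move let the fingers close. It gives the time, the measured TCP pose, the force, the opening and the grip force at its end, in the units of the state.
- ctrl.read_state(): the state, without advancing time (a new reading comes with each control period).
- get_image(name): name is "side" or "top" or "wrist"; returns (picture, depth): 420x560x3 uint8, red, green, blue; 420x560 float32, mm along the optical axis (not along the pixel's ray), 0 where there is no reading.
- get_calibration(name): a dict with "K" (3x3 intrinsics, pixels), "R" (3x3) and "t" (3): a world point X has camera coordinates R X + t; the wrist camera has in their place "mount" (4x4, takes a point from camera to tool coordinates, whose origin is the TCP and whose axes are the flange's). Camera axes: x right, y down, z forward; pixel columns grow to the right and rows downward; lengths in mm; the calibration is good to about 2 mm. A picture is of the moment at which its call begins: read the wrist's pose just before it. get_calibration takes no time and is no camera call.
- workorder.finish_job(): hands the job in; it is judged then, once.
Trained networks look in the newest picture that a camera, given by its name, has taken for a name from the list of things; names that differ only in an ending like _2 or _b are one class to them, and where a whole thing is asked for, a point or a joint stands for the part that bears it (a point fixed in the world has none). Each returns a list of dicts, best first, with "p" (0 to 1); they miss things now and then, are a little off and sometimes report something else, mostly with a low value. They report only what shows in the picture. A call takes as long as a camera call.
- boxes_of(target, camera): "pixel" ([column, row] in pixels, amid what is visible of it).
- place_of(target, camera): "pixel" ([column, row] in pixels: a listed point, or the origin of a listed thing).
The state is a dict: "clock": time; "qpos": joint angles; "qd": joint speeds; "tau": joint torques, N m; "eef_pos": TCP position; "tool_rot": TCP orientation; "force": force on the tool from outside, world axes, zero at the start; "torque": the same for the moment, N m; "width": finger opening in mm; "gripper_force": force on a finger pad.
Only numpy, scipy, OpenCV 4.12 (cv2) and the standard library are available. Lean on these libraries where they do the work, as an engineer would, in place of code of your own. Each camera call takes 0.05 s, during which the arm holds its last target. There are 200 camera calls.

## Working session

There is one attempt and no reset: what is moved stays moved. The work goes in short steps, Python scripts to look and compute and a tool call to move; the robot and the scene stay as the last step left them, time stands still between calls to the robot, and variables do not carry over. Pictures are saved under pics/ and viewed, at most 10 in all, crops included, and the job is handed in when it is done.

Besides the shell and the picture viewer there is one more tool, called after "Call:" as name([rows], argument=value, ...), one row to a line, values as JSON. play_rows: Moves the arm, as the interface text tells. Its arguments: {"type":"object","properties":{"series":{"type":"array"}},"required":["series"]}

```bash
mkdir -p pics; cat > h.py <<'E'
import numpy as np, cv2
from cell import ctrl,get_image,get_calibration,workorder,boxes_of,place_of
from scipy.spatial.transform import Rotation as Rn
def w(cam,px,z=None,d=None):
    c=get_calibration(cam);K=np.array(c["K"]);
    r=np.linalg.inv(K)@np.array([px[0],px[1],1.])
    R=np.array(c["R"]);t=np.array(c["t"])
    o=-R.T@t; v=R.T@r
    s=d if d is not None else (z-o[2])/v[2]
    return o+s*v
def save(n,im): cv2.imwrite("pics/"+n,im[:,:,::-1])
E
python3 - <<'E'
from h import *
s=ctrl.read_state();print(s,ctrl.tcp_to_grasp)
Z=dict(stage=0,carriage_top=36.5,blade=67,bushing_top=40.5,oil_bottle=0,mirror_mount=0,hex_key=0)
ims=[]
for c in("top","side"):
    im,d=get_image(c);ims.append(im);np.save(c+"_d.npy",d)
    for n,z in Z.items():
        for r in place_of(n,c)[:2]:
            p=r["pixel"];dd=d[int(p[1]),int(p[0])]
            print(c,n,round(r["p"],2),np.round(p,1),"z-plane",w(c,p,z=z).round(1),"depth",w(c,p,d=dd).round(1))
save("top.png",ims[0]);save("side.png",ims[1])
E
```

```text
{'clock': 0.0, 'qpos': array([ 1.05014903,  0.629366  ,  0.03837592,  1.5183378 , -0.02699617,
        0.9962873 , -0.02000103]), 'qd': array([-1.50789150e-03, -4.48684808e-04, -1.09662872e-03, -3.69742761e-04,
       -1.52324836e-03, -4.92134669e-05,  7.77310456e-04]), 'tau': array([ 7.93538456e-04, -5.63397360e+01,  1.22667555e+00, -1.93443775e+01,
        1.10994812e-02,  1.04885155e-02, -1.26559030e-05]), 'eef_pos': array([ 285.35480969, -583.33786977,  230.38465105]), 'tool_rot': array([-3.13970990e+00, -1.03779540e-05,  4.54902445e-01]), 'force': array([ 1.13868585,  0.49099825, -0.12312436]), 'torque': array([ 0.01593044, -0.00426811,  0.04737363]), 'gripper_force': 0.0, 'width': 85.67021542089392} 18.700000000000003
top stage 0.68 [248.5 228. ] z-plane [515.7 -50.5   0. ] depth [510.9 -53.   47.8]
top carriage_top 0.83 [251.8 224.5] z-plane [518.4 -58.   36.5] depth [513.3 -60.3  84.7]
top blade 0.7 [254.1 224.9] z-plane [514.6 -63.4  67. ] depth [512.8 -64.1  83.4]
top bushing_top 0.49 [251.4 223.8] z-plane [519.2 -57.4  40.5] depth [514.8 -59.4  81.2]
top oil_bottle 0.71 [1
[... 171 characters left out ...]
8 [271.4 282.4] z-plane [418.8 -95.    0. ] depth [ 4.188e+02 -9.500e+01 -1.000e-01]
side stage 0.97 [229.8 255.5] z-plane [518.2 -44.    0. ] depth [482.5 -76.4  27.5]
side carriage_top 0.61 [238.1 239.6] z-plane [519.  -63.6  36.5] depth [513.  -68.9  40.8]
side blade 0.5 [239.8 221.6] z-plane [525.8 -63.2  67. ] depth [524.9 -64.   67.6]
side bushing_top 0.51 [233.5 236.1] z-plane [518.5 -54.3  40.5] depth [509.9 -62.   46.5]
side oil_bottle 0.9 [225.7 217.6] z-plane [627.6  60.8   0. ] depth [607.8  42.7  12.8]
side mirror_mount 0.58 [298.1 231.8] z-plane [659.  -90.1   0. ] depth [ 635.  -106.1   14.8]
side hex_key 0.81 [211.4 289.8] z-plane [422.1 -89.7   0. ] depth [422.6 -89.2  -0.5]
```

View pics/top.png

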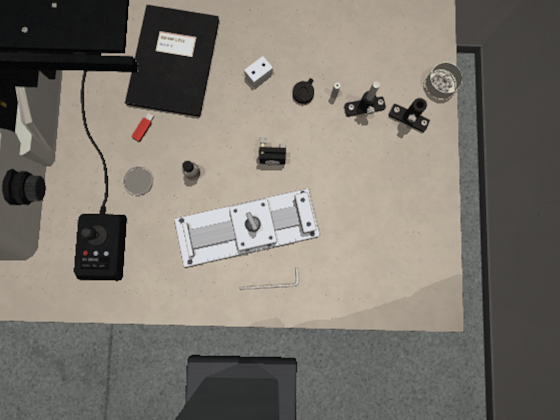

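View pics/side.png

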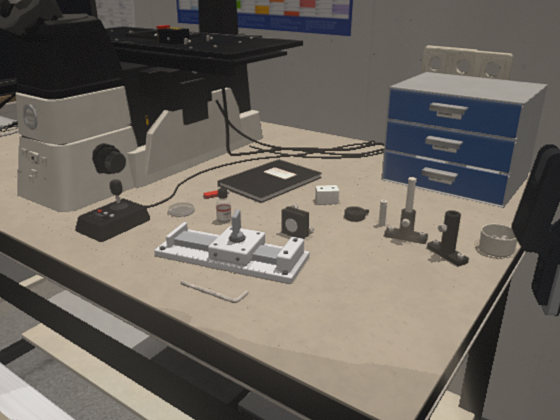

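The top view shows the stage with its thin end plate at about (185,240), the thick stop at (305,212) and the carriage at (252,224). Home is therefore toward world -y. The side view confirms the thick block on the right at (293,252). Next I'll move above the blade for a close look.

Call:
play_rows([
  [[1.2,3,0,0,0,0,0],[2,4.5,0,0,0,0,0],[2,4.5,0,0,0,0,0],[2,4.5,0,0,0,0,0],[2,4.5,0,0,0,0,0],[2,4.5,0,0,0,0,0],[2,4.5,0,0,0,0,0],[2,4.5,0,0,0,0,0],[2,4.5,0,0,0,0,0],[2,4.5,0,0,0,0,0],[1.6,4.5,0,0,0,0,0],[1,2.5,0,0,0,0,0],[0.6,1.5,0,0,0,0,0],[0,0,0,0,0,0,0],[0,0,0,0,0,0,0]],
])

```text
clock: 2.68
eef_pos: [509.0, -65.6, 231.3]
tool_rot: [3.141, 0.001, 0.453]
force: [-0.7, -0.3, 0.2]
width: 85.3
gripper_force: 0.0
```

```bash
cat >> h.py <<'E'
def wc():
    s=ctrl.read_state();c=get_calibration("wrist")
    T=np.eye(4);T[:3,:3]=Rn.from_euler("xyz",s["tool_rot"]).as_matrix();T[:3,3]=s["eef_pos"]
    return T@np.array(c["mount"]),np.array(c["K"])
def cloud(M,K,d):
    v,u=np.mgrid[:d.shape[0],:d.shape[1]]
    P=np.stack([(u-K[0,2])/K[0,0]*d,(v-K[1,2])/K[1,1]*d,d],-1)
    return P@M[:3,:3].T+M[:3,3]
def rect(P,m):
    return cv2.minAreaRect(P[m][:,:2].astype(np.float32))
E
python3 - <<'E'
from h import *
s=ctrl.read_state();print(s["eef_pos"],s["tool_rot"],s["qpos"],s["torque"],s["force"])
M,K=wc();print(M.round(2))
im,d=get_image("wrist");save("w1.png",im)
P=cloud(M,K,d);np.save("P.npy",P);P[d==0]=0
near=(np.hypot(P[...,0]-515,P[...,1]+62)<60)
print("blade",rect(P,near&(P[...,2]>79)&(P[...,2]<95)),np.median(P[near&(P[...,2]>79)],axis=0))
near=(np.hypot(P[...,0]-515,P[...,1]+62)<75)
print("carr",rect(P,near&(abs(P[...,2]-36.5)<1.8)))
for n in("carriage_top","blade"):
    for r in place_of(n,"wrist")[:1]:
        p=r["pixel"];print(n,r["p"],p,P[int(p[1]),int(p[0])])
E
```

```text
[509.04790508 -65.57834624 231.28676147] [3.14096614e+00 8.22205843e-04 4.52651481e-01] [ 0.07416721  0.43343721 -0.00194908  1.89427005  0.0024378   0.81428501
 -1.04742002] [-0.06565199 -0.02688215  0.0369142 ] [-0.71741345 -0.30069018  0.1912076 ]
[[ 4.4000e-01 -8.5000e-01 -2.8000e-01  5.8106e+02]
 [-9.0000e-01 -4.1000e-01 -1.4000e-01 -3.0410e+01]
 [ 0.0000e+00  3.1000e-01 -9.5000e-01  3.7461e+02]
 [ 0.0000e+00  0.0000e+00  0.0000e+00  1.0000e+00]]
blade ((519.8443603515625, -58.92437744140625), (30.86559295654297, 8.702829360961914), 26.035877227783203) [518.40632666 -59.39409427 309.05427918]
carr ((519.4493408203125, -59.37717819213867), (79.69672393798828, 69.62384796142578), 14.358345031738281)
carriage_top 0.26 [218.5, 47.8] [609.22375698  45.9899651   43.85672177]
blade 0.76 [281.1, 182.4] [517.71794028 -66.38880897  49.2906624 ]
```

View pics/w1.png

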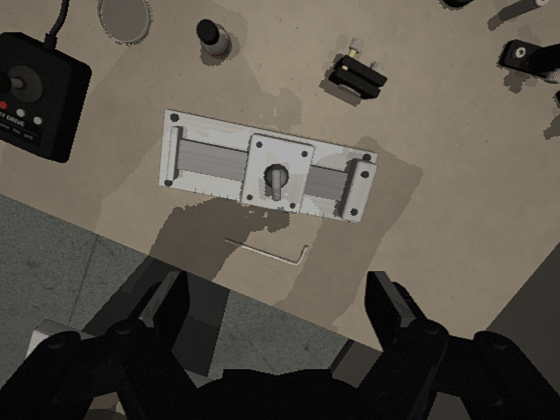

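The wrist view shows the carriage at (279,172), the blade at (277,180) and the stop block at (358,190). The tool yaw (25.9°) already matches the blade (26.0°). Next is the distance to home.

```bash
python3 - <<'E'
from h import *
P=np.load("P.npy");a=np.radians(14.36);ex=np.array([np.cos(a),np.sin(a)]);ey=np.array([-np.sin(a),np.cos(a)])
Q=P[...,:2]-np.array([519.45,-59.4]);x=Q@ex;y=Q@ey;z=P[...,2]
m=(abs(x)<34)&(abs(y)<180)
b=m&(abs(z-40)<1.5)&(y<-45);print("stop y",np.percentile(y[b],[1,50,99]),"x",np.percentile(x[b],[1,99]))
b=m&(abs(z-34)<1.5)&(y>45);print("end y",np.percentile(y[b],[1,50,99]),"x",np.percentile(x[b],[1,99]))
b=(abs(x)<44)&(abs(y)<140)&(abs(z-12)<1.5);r=rect(P,b);print("base",r)
c=np.array(r[0])-[519.45,-59.4];print("base in carr",c@ex,c@ey)
E
```

```text
stop y [-105.92274565  -93.5753688   -83.17076038] x [-33.04594203  33.20973311]
end y [112.85649533 116.49158826 120.73281362] x [-29.00161591  28.9558096 ]
base ((516.38525390625, -47.35595703125), (87.9719467163086, 248.989501953125), 14.345613479614258)
base in carr 0.018093960449126367 12.427844232241075
```

Call:
play_rows([
  [[0.5,0.3,-2,0,0,0,0],[0.5,0.3,-3,0,0,0,0],[0.1,0.1,-3,0,0,0,0],[0,0,-3,0,0,0,0],[0,0,-2,0,0,0,0],[0,0,0,0,0,0,0],[0,0,0,0,0,0,0]],
])

```text
clock: 3.7
eef_pos: [521.1, -57.5, 102.0]
tool_rot: [3.141, -0.001, 0.454]
force: [0.2, -0.6, 0.7]
width: 85.6
gripper_force: 0.0
```

Call:
play_rows([
  [[-0.13,-0.16,-1.5,0,0,0,0],[0,0,-1.5,0,0,0,0],[0,0,-1.2,0,0,0,0],[0,0,-0.6,0,0,0,0],[0,0,0,0,0,0,0],[0,0,0,0,0,0,1],[0,0,0,0,0,0,1],[0,0,0,0,0,0,1],[0,0,0,0,0,0,1],[0,0,0,0,0,0,1],[0,0,0,0,0,0,1],[0,0,0,0,0,0,1],[0,0,0,0,0,0,1]],
])

```text
clock: 5.32
eef_pos: [519.7, -58.8, 53.6]
tool_rot: [3.141, -0.001, 0.455]
force: [0.5, -1.8, 5.6]
width: 8.2
gripper_force: 61.0
```

```bash
python3 - <<'E'
from h import *
s=ctrl.read_state();print(s)
E
```

```text
{'clock': 5.325, 'qpos': array([ 0.06260688,  0.72531686, -0.00562209,  2.00994468,  0.01024101,
        0.40543109, -1.06723254]), 'qd': array([-1.28770541e-03,  9.45126738e-04,  1.26446328e-03, -4.85182582e-04,
        2.94334736e-04,  6.80434673e-05, -3.93609631e-04]), 'tau': array([-9.16216448e-01, -4.80108154e+01, -3.37910196e-01, -8.11253518e+00,
       -2.46963613e-01,  7.94263557e-02, -1.80596014e-02]), 'eef_pos': array([519.65769525, -58.84039704,  53.59567478]), 'tool_rot': array([ 3.14086801e+00, -6.55616086e-04,  4.54571371e-01]), 'force': array([ 0.51210989, -1.82350069,  5.6296444 ]), 'torque': array([-0.31554474, -0.03031032, -0.00175363]), 'gripper_force': 60.96473693847656, 'width': 8.176379675914541}
```

Call:
play_rows([
  [[0.05,-0.19,0,0,0,0,1],[0.1,-0.388,0,0,0,0,1],[0.1,-0.388,0,0,0,0,1],[0.1,-0.388,0,0,0,0,1],[0.1,-0.388,0,0,0,0,1],[0.1,-0.388,0,0,0,0,1],[0.1,-0.388,0,0,0,0,1],[0.1,-0.388,0,0,0,0,1],[0.1,-0.388,0,0,0,0,1],[0.1,-0.388,0,0,0,0,1],[0.1,-0.388,0,0,0,0,1],[0.05,-0.19,0,0,0,0,1],[0,0,0,0,0,0,1],[0,0,0,0,0,0,1]],
])

```text
clock: 7.08
eef_pos: [529.9, -98.7, 53.6]
tool_rot: [-3.139, -0.0, 0.457]
force: [-1.3, 3.5, 7.8]
width: 8.4
gripper_force: 61.5
```

Call:
play_rows([
  [[0.025,-0.097,0,0,0,0,1],[0.025,-0.097,0,0,0,0,1],[0.025,-0.097,0,0,0,0,1],[0,0,0,0,0,0,1],[0,0,0,0,0,0,1]],
])

```text
clock: 7.7
eef_pos: [530.6, -101.3, 53.6]
tool_rot: [-3.138, -0.0, 0.457]
force: [-1.7, 4.1, 8.2]
width: 8.0
gripper_force: 61.5
```

Call:
play_rows([
  [[0.025,-0.097,0,0,0,0,1],[0.025,-0.097,0,0,0,0,1],[0.025,-0.097,0,0,0,0,1],[0,0,0,0,0,0,1],[0,0,0,0,0,0,1]],
])

```text
clock: 8.32
eef_pos: [531.3, -104.2, 53.6]
tool_rot: [-3.138, -0.0, 0.457]
force: [-1.9, 3.8, 7.9]
width: 8.0
gripper_force: 61.5
```

Call:
play_rows([
  [[0.025,-0.097,0,0,0,0,1],[0,0,0,0,0,0,1],[0,0,0,0,0,0,1]],
])

```text
clock: 8.7
eef_pos: [531.6, -105.1, 53.6]
tool_rot: [-3.138, -0.0, 0.457]
force: [-0.9, 5.2, 8.9]
width: 8.1
gripper_force: 61.5
```

Call:
play_rows([
  [[0.025,-0.097,0,0,0,0,1],[0,0,0,0,0,0,1],[0,0,0,0,0,0,1]],
])

```text
clock: 9.07
eef_pos: [531.8, -106.1, 53.6]
tool_rot: [-3.138, -0.0, 0.457]
force: [-1.1, 4.7, 8.3]
width: 8.0
gripper_force: 61.5
```

Call:
play_rows([
  [[0.025,-0.097,0,0,0,0,1],[0,0,0,0,0,0,1],[0,0,0,0,0,0,1]],
])

```text
clock: 9.45
eef_pos: [531.9, -106.3, 53.6]
tool_rot: [-3.137, -0.0, 0.457]
force: [-1.4, 6.8, 9.8]
width: 8.1
gripper_force: 61.6
```

Call:
play_rows([
  [[0.025,-0.097,0,0,0,0,1],[0,0,0,0,0,0,1],[0,0,0,0,0,0,1]],
])

```text
clock: 9.82
eef_pos: [531.9, -106.4, 53.6]
tool_rot: [-3.136, -0.0, 0.458]
force: [-2.7, 8.2, 9.3]
width: 8.2
gripper_force: 61.8
```

```bash
cat > st.py <<'E'
from h import *
s=ctrl.read_state();print("yaw",np.degrees(s["tool_rot"][2]).round(2),"F",s["force"].round(2),"T",s["torque"].round(3),"tau7",s["tau"][6].round(3),"p",s["eef_pos"].round(2),"q7",s["qpos"][6].round(3),"t",s["clock"])
E
python3 st.py
```

```text
yaw 26.23 F [-2.66  8.19  9.33] T [1.74  0.529 0.039] tau7 -0.009 p [ 531.87 -106.35   53.55] q7 -0.992 t 9.825
```

Call:
play_rows([
  [[0,0,-0.004,0,0,-5,1],[0,0,-0.004,0,0,-5,1],[0,0,-0.004,0,0,-5,1],[0,0,-0.004,0,0,-5,1],[0,0,-0.004,0,0,-5,1],[0,0,-0.004,0,0,-5,1],[0,0,0,0,0,0,1],[0,0,0,0,0,0,1]],
])

```text
clock: 10.82
eef_pos: [532.0, -106.3, 53.3]
tool_rot: [-3.137, 0.003, -0.066]
force: [-2.9, 7.6, 10.0]
width: 7.9
gripper_force: 61.8
```

```bash
python3 st.py
```

```text
yaw -3.77 F [-2.9   7.58  9.99] T [1.674 0.396 0.048] tau7 -0.005 p [ 531.95 -106.34   53.31] q7 -1.323 t 10.825
```

Call:
play_rows([
  [[0,0,-0.004,0,0,-4,1],[0,0,-0.004,0,0,-4,1],[0,0,0,0,0,0,1],[0,0,0,0,0,0,1]],
])

```text
clock: 11.32
eef_pos: [531.9, -106.4, 53.2]
tool_rot: [-3.137, 0.004, -0.206]
force: [-1.9, 7.2, 10.1]
width: 8.3
gripper_force: 61.8
```

```bash
echo 'print(s["qpos"].round(3))'>>st.py; python3 st.py
```

```text
yaw -11.78 F [-1.88  7.22 10.05] T [1.66  0.378 0.034] tau7 -0.009 p [ 531.93 -106.39   53.22] q7 -1.412 t 11.325
[ 0.059  0.749  0.138  1.956 -0.226  0.455 -1.412]
```

Call:
play_rows([
  [[0,0,-0.004,0,0,-5,1],[0,0,0,0,0,0,1],[0,0,0,0,0,0,1]],
])

```text
clock: 11.7
eef_pos: [531.9, -106.4, 53.2]
tool_rot: [-3.137, 0.004, -0.293]
force: [-2.4, 7.5, 9.7]
width: 8.1
gripper_force: 61.8
```

```bash
python3 st.py
```

```text
yaw -16.77 F [-2.36  7.48  9.71] T [1.585 0.352 0.045] tau7 -0.006 p [ 531.95 -106.39   53.17] q7 -1.468 t 11.7
[ 0.045  0.751  0.159  1.956 -0.259  0.458 -1.468]
```

Call:
play_rows([
  [[0,0,-0.004,0,0,-5,1],[0,0,0,0,0,0,1],[0,0,0,0,0,0,1]],
])

```text
clock: 12.08
eef_pos: [531.9, -106.4, 53.1]
tool_rot: [-3.137, 0.004, -0.38]
force: [-2.4, 7.8, 9.7]
width: 7.9
gripper_force: 61.9
```

```bash
python3 st.py
```

```text
yaw -21.78 F [-2.36  7.75  9.68] T [1.553 0.413 0.048] tau7 -0.006 p [ 531.95 -106.41   53.13] q7 -1.523 t 12.075
[ 0.031  0.753  0.181  1.956 -0.292  0.461 -1.523]
```

Call:
play_rows([
  [[0,0,-0.004,0,0,-5,1],[0,0,0,0,0,0,1],[0,0,0,0,0,0,1]],
])

```text
clock: 12.45
eef_pos: [532.0, -106.4, 53.1]
tool_rot: [-3.138, 0.005, -0.467]
force: [-1.9, 7.6, 10.6]
width: 7.7
gripper_force: 61.9
```

```bash
python3 st.py
```

```text
yaw -26.74 F [-1.95  7.63 10.61] T [1.557 0.366 0.187] tau7 -0.174 p [ 531.96 -106.38   53.12] q7 -1.579 t 12.45
[ 0.017  0.755  0.203  1.957 -0.325  0.464 -1.579]
```

Call:
play_rows([
  [[0,0,-0.002,0,0,-2,1],[0,0,0,0,0,0,1],[0,0,0,0,0,0,1],[0,0,0,0,0,0,1]],
])

```text
clock: 12.95
eef_pos: [532.0, -106.4, 53.1]
tool_rot: [-3.138, 0.005, -0.501]
force: [-1.7, 6.3, 10.7]
width: 7.7
gripper_force: 62.0
```

```bash
python3 st.py
```

```text
yaw -28.72 F [-1.74  6.33 10.67] T [1.57  0.385 0.239] tau7 -0.252 p [ 531.97 -106.42   53.13] q7 -1.601 t 12.95
[ 0.012  0.756  0.211  1.957 -0.337  0.466 -1.601]
```

Torque rose from 0.045 to 0.19 and then 0.24 N m, so the screw bottoms at a yaw of about -23.6°. I'll back off to about +36.4°.

Call:
play_rows([
  [[0,0,0.004,0,0,5,1],[0,0,0.004,0,0,5,1],[0,0,0.004,0,0,5,1],[0,0,0.004,0,0,5,1],[0,0,0.004,0,0,5,1],[0,0,0.004,0,0,5,1],[0,0,0.004,0,0,5,1],[0,0,0.004,0,0,5,1],[0,0,0.004,0,0,5,1],[0,0,0.004,0,0,5,1],[0,0,0.004,0,0,5,1],[0,0,0.004,0,0,5,1],[0,0,0.004,0,0,5,1],[0,0,0,0,0,0,1],[0,0,0,0,0,0,1]],
])

```text
clock: 14.82
eef_pos: [531.9, -106.3, 53.6]
tool_rot: [-3.136, -0.001, 0.632]
force: [-2.3, 7.7, 9.9]
width: 8.1
gripper_force: 61.8
```

```bash
python3 st.py
```

```text
yaw 36.23 F [-2.28  7.66  9.94] T [1.717 0.507 0.027] tau7 -0.005 p [ 531.88 -106.34   53.62] q7 -0.88 t 14.825
[ 0.193  0.742 -0.067  1.952  0.094  0.453 -0.88 ]
```

Call:
play_rows([
  [[0,0,0,0,0,0,0],[0,0,0,0,0,0,0],[0,0,0,0,0,0,0],[0,0,0,0,0,0,0],[0,0,0,0,0,0,0],[0,0,0,0,0,0,0],[0,0,1,0,0,0,0],[0,0,2,0,0,0,0],[0,0,3,0,0,0,0],[0,0,4,0,0,0,0],[0,0,4,0,0,0,0],[-0.5,0.2,3,0,0,0,0],[0,0,0,0,0,0,0],[0,0,0,0,0,0,0]],
])

```text
clock: 16.58
eef_pos: [527.3, -108.8, 223.2]
tool_rot: [-3.141, 0.0, 0.629]
force: [-0.3, 0.3, 0.3]
width: 85.4
gripper_force: 0.0
```

```bash
python3 - <<'E'
from h import *
M,K=wc();im,d=get_image("wrist");save("w2.png",im)
P=cloud(M,K,d);P[d==0]=0
r=np.hypot(P[...,0]-531,P[...,1]+106)
print("blade",rect(P,(r<40)&(P[...,2]>78)&(P[...,2]<95)))
c=rect(P,(r<56)&(abs(P[...,2]-36.2)<1.6));print("carr",c)
a=np.radians(14.36);ey=np.array([-np.sin(a),np.cos(a)]);ex=np.array([np.cos(a),np.sin(a)])
Q=P[...,:2]-np.array([516.39,-47.36]);x=Q@ex;y=Q@ey;z=P[...,2]
b=(abs(x)<44)&(abs(y)<140)&(abs(z-12)<1.5);print("base",rect(P,b))
for lo,hi,zz in((-130,-80,40),(100,130,34)):
    b=(abs(x)<32)&(y>lo)&(y<hi)&(abs(z-zz)<1.2);print(np.percentile(y[b],[1,99]))
print("carr y",(np.array(c[0])-[516.39,-47.36])@ey)
E
python3 st.py
```

```text
blade ((531.3436889648438, -105.80984497070312), (32.048439025878906, 7.722388744354248), 36.16853332519531)
carr ((532.2608032226562, -109.11700439453125), (79.82269287109375, 76.67239379882812), 14.28903579711914)
base ((516.4617919921875, -47.606048583984375), (87.96660614013672, 249.5045928955078), 14.351411819458008)
[-118.50900769  -91.67898504]
[100.37192002 108.16249672]
carr y -63.76367759278769
yaw 36.06 F [ 0.55 -0.04 -0.06] T [ 0.024 -0.022 -0.017] tau7 0.0 p [ 527.08 -108.75  222.65] q7 -0.849 t 16.625
[ 0.216  0.48  -0.095  1.837  0.059  0.828 -0.849]
```

View pics/w2.png

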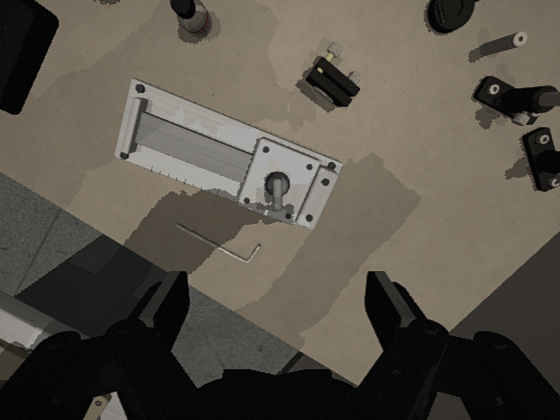

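The carriage at (277,185) sits flush against the stop at (318,195), with the blade centre at stage y of about -60.2 mm. The blade is at 36.2°, which is 60° back from the bottom. The bystanders look undisturbed.

```bash
python3 -c "
from h import *
print(workorder.finish_job())"
```

```text
the job is handed in; nothing more can be done
None
```

The job is handed in, with no verdict returned: the carriage is home (blade at stage y ≈ -60.2 mm), and the screw was snugged to about 0.2 N m, then backed off about 60° and released.

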